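# Load the lamp's filter arm, release it and hold it at its line

### The job

With the filter arm still locked home, drop the flanged filter into the round pocket of the arm, flange up, so that it sits fully down, and let go of it. Then push the lock button on top of the sleeve right down so that the arm springs free, take the arm by its upright pull post and draw it out until the 70 mm line, the one that runs right across the bar, stands at the sleeve's mouth. The arm springs back if let go, so finish while still holding it there by the post with the filter seated over the lamp, and leave everything else on the bench where it is.

Things in the scene. Friction and masses are not known exactly. Their poses are not given: they have to be found in the camera images.
- filter_mid (a point): The flanged filter, the loose part to load: a dark metal cell lying on a white tissue, flange up. Lower body 32 mm across and 9 mm high (foot chamfered 1.5 mm), above it a knurled flange 40 mm across and 8 mm thick, 17 mm high in all, 45 g; grey glass 5 mm down inside the flange. The point is on its axis, half-way up (8.5 mm above its underside); its z axis points out of the flange face.
- pocket (a point): Centre of the pocket's mouth, level with the top of the square aluminium paddle (56 x 56 x 10 mm, top 78 mm above the bench) on the filter arm. Round through hole 34.5 mm across, chamfered 1.5 mm. x points the way the arm draws out, z up. Seated, the flange rests on the paddle and the filter's mid point is 0.5 mm below this point. 30 mm free from flange to sleeve and to post.
- button_top (a point): Centre of the top face of the lock button: a round aluminium button 19 mm across standing 10 mm proud of a black collar on top of the dark sleeve (top face 99 mm above the bench with the button up). It is pushed straight down.
- lock_button (a joint): How far the lock button is pressed, m: 0 up (arm locked), 0.006 right down. Its spring is light: 0.8 N at the start, 2.3 N right down; the lock lets go at 4 mm. The arm then springs out 5 to 18 mm by itself, and the button stays about 4 mm down as long as the arm is out.
- filter_arm (a joint): How far the filter arm is drawn out, m: 0 home (locked at the start), 0.070 with the 70 mm line at the sleeve's mouth, 0.085 end stop. A spring with its rest at 0.018 and 100 N/m acts on it against about 1 N of friction, so about 5 N pulls it back at the 70 mm line; let go, it runs back to 0.02 to 0.035.
- long_line (a point): Middle of the 70 mm line on the top of the bar (20 mm wide): a dark line 1.8 mm broad right across the bar. The other marks, every 10 mm, run only part of the way across. Hidden in the sleeve until the arm is drawn out.
- mouth (a point): Middle of the sleeve's mouth (its end face), at the level of the bar's top. x points the way the arm draws out, z up. The dark sleeve is 36 mm wide, reaches 135 mm back, top 85 mm above the bench. A lamp tube 55 mm high stands on the same black baseplate (345 x 90 x 10 mm), 120 mm out from the mouth; the arm passes over it.
- post_grip (a point): Point on the axis of the pull post, 21 mm above the arm's top face (99 mm above the bench): where to grip it.
- pull_post: The pull post: an upright grooved steel post 17 mm in diameter and 36 mm high near the outer end of the filter arm, 61 mm beyond the pocket's centre; it can turn stiffly about its own axis. Origin at its foot, on the arm's top face (78 mm above the bench).
- spacer_ring: Bystander: plain dark ring, 40 mm outside, 28 mm inside, 12 mm high, no flange; on the same tissue as the filter. Origin under its centre.
- objective: Bystander: brass microscope objective, 27 mm across, 46 mm high, standing near the lamp unit on the side of the robot.
- lens_tube: Bystander: black lens tube, 30 mm across, 45 mm high, standing near the lamp unit on the far side.
- sample_box: Bystander: clear flat plastic box, 66 x 66 x 31 mm.
- post_holder: Bystander: black post holder, 58 mm high, with a 48 mm round foot.
- screwdriver: Bystander: screwdriver with a black handle, 160 mm long, lying near the robot.
- mouse: Bystander: black computer mouse, 110 x 60 x 32 mm.

How it is judged:
On the way, in this order (a step that is already met when the one before it is completed fails the run):
1. the filter sits fully in the pocket, flange up and let go, with the arm still locked home (horizontal distance between filter_mid and pocket below 0.003 m and z of filter_mid in the frame of pocket between -0.004 and 0.002 m and angle between filter_mid's own z axis and vertical below 0.08 rad and contact force between the fingers and filter below 0.1 N and value of joint filter_arm below 0.002 m), for 0.3 s.
2. the lock button is pushed down and the arm springs free, the filter staying seated (value of joint filter_arm above 0.004 m and value of joint lock_button above 0.003 m and horizontal distance between filter_mid and pocket below 0.004 m and z of filter_mid in the frame of pocket below 0.003 m), for 0.1 s.
At the end, for the whole second after the job is handed in: The 70 mm line is at rest within 4 mm of the sleeve's mouth, the fingers hold the pull post (over 2 N), and the filter, untouched, sits in the pocket flange up: within 3 mm of its axis, mid point at most 2 mm above the paddle's top, tilt under 0.08 rad (x of long_line in the frame of mouth between -0.004 and 0.004 m and contact force between the fingers and pull_post above 2 N and velocity of joint filter_arm between -0.01 and 0.01 m/s and horizontal distance between filter_mid and pocket below 0.003 m and z of filter_mid in the frame of pocket between -0.004 and 0.002 m and angle between filter_mid's own z axis and vertical below 0.08 rad and contact force between each of the arm, the fingers and filter below 0.1 N); the arm keeps its last pose, push and grip.
It fails at once if a bystander is moved more than 20 mm (distance of any of spacer_ring, objective, lens_tube, sample_box, post_holder, screwdriver, mouse from where it was at the start of the episode above 0.02 m).
It also fails if it takes over 58 s, if anything falls off the work surface, if the arm or the gripper's body presses on something with over 40 N, if the wrist force passes 120 N, or if a joint passes its speed limit or range.

### The arm

A 7-joint arm with a two-finger parallel gripper is mounted at the origin on the work surface. World frame = base frame: x ahead of the robot, y to its left, z up, the work surface at z = 0. Lengths are in m, angles in rad, forces in N, time in s.
With the tool pointing down it reaches from about 0.425 to 0.875 m from the base axis. Payload 4.7 kg.
Tool frame: the origin (TCP) lies on the centre line of the jaws, within the pads' length; the fingertips stand 22 mm ahead of it and the grasp point (between the pads) lies 3 mm ahead of it; z points along the fingers, y is the direction in which the jaws open and shut (so a half turn about z gives the same grasp; the last joint's range is limited). The gripper opens to 87 mm and grips with 3 to 60 N. Pads are 19 mm wide; open, the fingers measure 117 mm over their backs; the gripper's body (75 mm by 190 mm) begins 51 mm behind the grasp point.
Start: joints at [-1.207, 0.321, -0.07, 1.45, 0.023, 1.371, -0.057], TCP at [0.223, 0.611, 0.212] pointing down, gripper open.
Joint ranges: [-2.86, 2.86], [-0.3, 2.09], [-1.38, 1.24], [0.06, 2.45], [-1.56, 4.7], [0.09, 2.05], [-2.69, 2.69]. Speed limits (rad/s): [2.57, 2.57, 3.14, 3.14, 3.14, 3.14, 3.14].

### API

Orientations are given as a rotation vector (axis times angle).
In Python, from bench import ctrl, imaging, close_job, finder gives the robot as it stands. The module is installed in compiled form; this text tells all that it offers.
- The arm moves only by the shell command python3 -m jog 'ROWS' [FORCE]. ROWS is JSON, a list that holds one entry, the list of rows, each a list of 7 numbers: the shift along the tool's x, y, z in cm, then the turn, a rotation vector about the tool's x, y, z in degrees, then the finger opening in cm, from 0 to 8.7. In form: [[[dx, dy, dz, ax, ay, az, claw], ...]]. A call has 1 to 12 rows; each row shifts and turns the commanded pose from where the row before left it, along the tool's axes as they then stand; what a row does not reach is not made up. A row lasts 1/10 s, in which the tool goes at most 50 mm and 8.59 degrees, less where a joint would pass 70% of its speed; a pose out of reach is approached as far as the arm can. A call is refused whole if a number of a shift passes 5 or a number of a turn 8.59, either way. A call with a gripper value outside its range is refused whole. The fingers move at their own pace and stop on an object; FORCE is the grip in N (left out, the last holds). Time passes only in rows, so rows that do not move let the fingers close. It gives the time, the measured TCP pose, the force and the opening at its end, in the units of the state.
- ctrl.get_state(): the state, without advancing time (a new reading comes with each control period).
- imaging.get_image(name): name is "scene" or "top"; returns a dict with "frame" (420x560x3 uint8, red, green, blue), "intrinsics" (3x3 intrinsics, pixels), "k1" (the pictures are not rectified: a ray, as slopes to the right and down, at radius r is drawn at 1 + k1 r^2 times it, then the intrinsics apply), "pose" (4x4, takes a point from camera to world coordinates). Camera axes: x right, y down, z forward; pixel columns grow to the right and rows downward; lengths in m; the calibration is good to about 2 mm. A picture is of the moment at which its call begins. There is no depth.
- close_job(): hands the job in, once; it reports no verdict.
Trained networks look in the newest picture that a camera, given by its name, has taken for a name from the list of things; names that differ only in an ending like _2 or _b are one class to them, and where a whole thing is asked for, a point or a joint stands for the part that bears it (a point fixed in the world has none). Each returns a list of dicts, best first, with "conf" (0 to 1); they miss things now and then, are a little off and sometimes report something else, mostly with a low value. They report only what shows in the picture. A call takes as long as a camera call.
- finder.trace(label, camera): "region" (420x560 bool, what is visible of it) and "point" ([row, column] as shares, 0 to 1, of the picture: columns of its width, rows of its height, amid what is visible of it).
- finder.spot_point(label, camera): "point" ([row, column] as shares, 0 to 1, of the picture: columns of its width, rows of its height: a listed point, or the origin of a listed thing).
The state is a dict: "time": time; "joint_positions": joint angles; "qd": joint speeds; "joint_torque": joint torques, N m; "position": TCP position; "tool_rot": TCP orientation; "ft_force": force on the tool from outside, world axes, zero at the start; "torque": the same for the moment, N m; "grip_width": opening from 0.0 (shut) to 1.0 (fully open).
Only numpy, scipy, OpenCV 4.12 (cv2) and the standard library are available. Lean on these libraries where they do the work, as an engineer would, in place of code of your own. Each camera call takes 0.05 s, during which the arm holds its last target. There are 200 camera calls.

## Working session

There is one attempt and no reset: what is moved stays moved. The work goes in short steps, Python scripts to look and compute and a shell command to move; the robot and the scene stay as the last step left them, time stands still between calls to the robot, and variables do not carry over. Pictures are saved under pics/ and viewed, about 8 in all and at most 12, crops included, and the job is handed in when it is done.

```bash
mkdir -p pics; cat > h.py <<'E'
import numpy as np, cv2
from scipy.spatial.transform import Rotation as R
from bench import ctrl, imaging, finder
def img(n):
    return imaging.get_image(n)
def ray(d,uv):
    K=np.array(d["intrinsics"]);T=np.array(d["pose"])
    p=cv2.undistortPoints(np.array([[uv]],float),K,np.array([d["k1"],0,0,0,0.]))[0,0]
    return T[:3,3],T[:3,:3]@np.array([p[0],p[1],1.])
def onz(d,uv,z):
    o,v=ray(d,uv);return o+v*(z-o[2])/v[2]
def proj(d,P):
    T=np.linalg.inv(np.array(d["pose"]));q=T[:3,:3]@np.array(P)+T[:3,3]
    return cv2.projectPoints(q.reshape(1,3),np.zeros(3),np.zeros(3),np.array(d["intrinsics"]),np.array([d["k1"],0,0,0,0.]))[0][0,0]
def pt(label,cam,fn="spot_point"):
    return [(np.array([r["point"][1]*560,r["point"][0]*420]),round(r["conf"],2)) for r in getattr(finder,fn)(label,cam)]
def tri(rays):
    A=0;b=0
    for o,v in rays:
        v=v/np.linalg.norm(v);M=np.eye(3)-np.outer(v,v);A=A+M;b=b+M@o
    return np.linalg.solve(A,b)
def save(d,n): cv2.imwrite(n,cv2.cvtColor(d["frame"],cv2.COLOR_RGB2BGR))
def st():
    s=ctrl.get_state();r=R.from_rotvec(s["tool_rot"]).as_matrix()
    print("t",round(s["time"],2),"p",np.round(s["position"],4),"x",np.round(r[:,0],3),"y",np.round(r[:,1],3),"z",np.round(r[:,2],3),"F",np.round(s["ft_force"],1),"g",round(s["grip_width"],3));return s,r
E
python3 - <<'E'
from h import *
np.set_printoptions(precision=4,suppress=True)
st()
D={c:img(c) for c in("scene","top")}
for c in D: save(D[c],f"pics/{c}0.png"); print(c,np.array(D[c]["pose"])[:3,3])
Z=dict(filter_mid=.0085,pocket=.078,button_top=.099,mouth=.073,post_grip=.099,pull_post=.078,spacer_ring=0,objective=0,lens_tube=0,sample_box=0,post_holder=0,screwdriver=0,mouse=0)
for l,z in Z.items():
    r=[]
    for c in D:
        q=pt(l,c)[:2]
        for u,k in q: print(l,c,u.round(1),k,onz(D[c],u,z))
        if q:r.append(ray(D[c],q[0][0]))
    if len(r)==2: print("   tri",tri(r))
E
```

```text
t 0.0 p [0.2226 0.6101 0.2111] x [-0.939  0.343 -0.   ] y [ 0.343  0.939 -0.002] z [-0.001 -0.002 -1.   ] F [-0.6 -0.4 -0.8] g 0.998
scene [ 1.2183 -0.2312  1.0773]
top [ 0.3212 -0.0425  1.272 ]
filter_mid scene [173.1 276.8] 0.47 [ 0.599  -0.3395  0.0085]
filter_mid scene [396.9 162. ] 0.39 [0.4008 0.389  0.0085]
filter_mid top [382.2 193. ] 0.58 [ 0.5827 -0.3341  0.0085]
   tri [ 0.587  -0.3404 -0.0129]
pocket scene [315.1 188.5] 0.81 [0.4791 0.0874 0.078 ]
pocket scene [286.7 196.6] 0.37 [0.4836 0.0042 0.078 ]
pocket top [235.9 219.5] 0.75 [0.4828 0.0829 0.078 ]
   tri [0.4826 0.0841 0.083 ]
button_top scene [287.3 195.2] 0.53 [0.495  0.0021 0.099 ]
button_top scene [285.6 189.9] 0.35 [0.4764 0.0031 0.099 ]
button_top top [264.3 215.1] 0.55 [0.4941 0.005  0.099 ]
   tri [0.4941 0.0037 0.0974]
mouth scene [298.6 196.7] 0.64 [0.4895 0.0364 0.073 ]
mouth top [251.5 219.4] 0.65 [0.485  0.0407 0.073 ]
   tri [0.4854 0.0396 0.067 ]
post_grip scene [110.7 298.9] 0.69 [ 0.669  -0.4832  0.099 ]
post_grip scene [336.9 175.4] 0.58 [0.4681 0.1537 0.099 ]
post_grip top [213.2 221.5] 0.6 [0.472
[... 524 characters left out ...]
017 0.0471 0.    ]
   tri [0.5997 0.0437 0.0058]
sample_box scene [354.2 231. ] 0.75 [0.5958 0.167  0.    ]
sample_box scene [333.7 175.3] 0.34 [0.3891 0.1835 0.    ]
sample_box top [210.8 179.2] 0.91 [0.6113 0.1711 0.    ]
   tri [0.6062 0.1645 0.0174]
post_holder scene [395.2 162.1] 0.67 [0.3933 0.3885 0.    ]
post_holder top [131.3 249. ] 0.5 [0.3975 0.3927 0.    ]
   tri [0.3966 0.3887 0.0043]
screwdriver scene [212. 202.] 0.67 [ 0.3826 -0.1917  0.    ]
screwdriver top [332.4 261.7] 0.59 [ 0.3793 -0.1908  0.    ]
   tri [ 0.3794 -0.1914 -0.0042]
mouse scene [111.2 302. ] 0.97 [ 0.6226 -0.5082  0.    ]
mouse top [437.9 181.8] 0.78 [ 0.6237 -0.5051  0.    ]
   tri [ 0.6234 -0.5064  0.0008]
```

```bash
python3 - <<'E'
import cv2,numpy as np
a=cv2.imread("pics/top0.png");b=cv2.imread("pics/scene0.png")
f=lambda i,x,y,w,h:cv2.resize(i[y:y+h,x:x+w],(400,300),interpolation=cv2.INTER_CUBIC)
cv2.imwrite("pics/m0.png",np.vstack([np.hstack([f(a,190,165,120,90),f(b,255,145,120,90)]),np.hstack([f(a,325,155,100,75),f(b,140,215,100,75)])]))
E
```

```text
(no output)
```

View pics/m0.png

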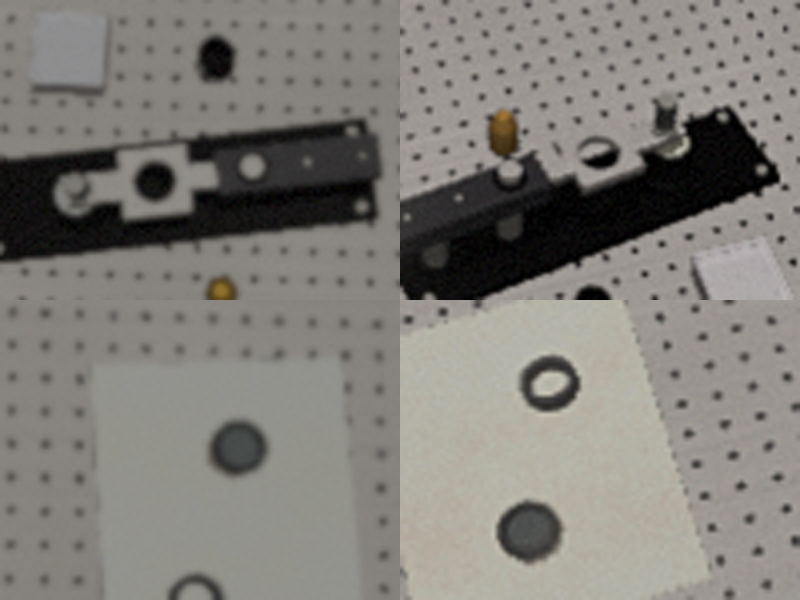

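View pics/scene0.png

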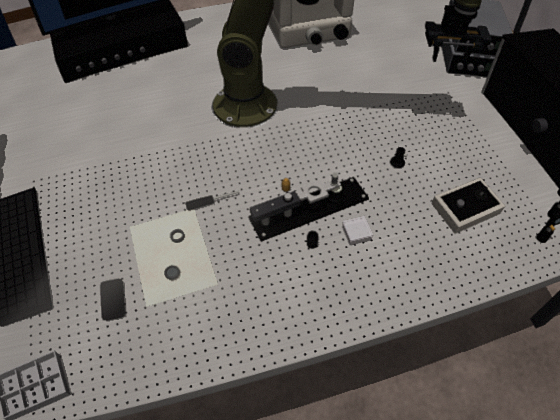

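```bash
python3 - <<'E'
from h import *
np.set_printoptions(precision=4,suppress=True)
D={c:img(c) for c in("scene","top")}
for c,u in(("scene",(172.5,272.5)),("top",(384.5,191.75))):
    print("hand",c,onz(D[c],u,.016))
    for r in finder.trace("filter_mid",c)[:2]:
        m=r["region"];v,uu=np.nonzero(m);
        print(c,r["conf"],m.sum(),uu.mean(),v.mean(),onz(D[c],(uu.mean(),v.mean()),.013))
for c,u in(("scene",(314.7,191.2)),("top",(236.2,219.3))): print("pocket",c,onz(D[c],u,.078))
for c,u in(("scene",(287.9,197.0)),("top",(265.6,214.8))): print("button",c,onz(D[c],u,.099))
for c,u in(("scene",(334.8,174)),("top",(212,221))): print("post top",c,onz(D[c],u,.114))
E
```

```text
hand scene [ 0.5905 -0.3382  0.016 ]
scene 0.67 144 172.27777777777777 272.2083333333333 [ 0.5877 -0.339   0.013 ]
scene 0.31 203 199.5024630541872 201.9408866995074 [ 0.382  -0.2269  0.013 ]
hand top [ 0.5851 -0.3392  0.016 ]
top 0.43 150 384.86 191.0 [ 0.588 -0.341  0.013]
pocket scene [0.4878 0.0832 0.078 ]
pocket top [0.4834 0.0822 0.078 ]
button scene [0.5012 0.0019 0.099 ]
button top [0.495  0.0016 0.099 ]
post top scene [0.4734 0.1441 0.114 ]
post top top [0.472  0.1425 0.114 ]
```

```bash
python3 -m jog '[[[-4,-2,0,0,0,0,7],[-4,-2,0,0,0,0,7],[-4,-2,0,0,0,0,7],[-4,-2,0,0,0,0,7],[-4,-2,0,0,0,0,7],[-4,-2,0,0,0,0,7],[-4,-2,0,0,0,0,7],[-4,-2,0,0,0,0,7],[-4,-2,0,0,0,0,7],[-4,-2,0,0,0,0,7],[-4,-2,0,0,0,0,7],[-4,-2,0,0,0,0,7]]]' 20; python3 -c "
from h import *
s,r=st();print(r.T@(np.array([.588,-.340,.15])-s['position']),s['joint_positions'])"
```

```text
time: 2.8
position: [0.5926, 0.2194, 0.2126]
tool_rot: [0.546, 3.093, 0.001]
ft_force: [0.7, 1.2, -0.2]
grip_width: 0.8
t 2.8 p [0.5926 0.2194 0.2126] x [-0.94   0.342 -0.   ] y [0.342 0.94  0.001] z [ 0.001  0.    -1.   ] F [ 0.7  1.2 -0.2] g 0.8
[-0.18723879 -0.52719228  0.06230545] [-0.60199245  0.28194663  0.25371462  1.51001873 -0.07175955  1.35798513
  0.87852844]
```

```bash
python3 -m jog '[[[-1.56,-4.4,0.4,0,0,0,6.5],[-1.56,-4.4,0.4,0,0,0,6.5],[-1.56,-4.4,0.4,0,0,0,6.5],[-1.56,-4.4,0.4,0,0,0,6.5],[-1.56,-4.4,0.4,0,0,0,6.5],[-1.56,-4.4,0.4,0,0,0,6.5],[-1.56,-4.4,0.4,0,0,0,6.5],[-1.56,-4.4,0.4,0,0,0,6.5],[-1.56,-4.4,0.4,0,0,0,6.5],[-1.56,-4.4,0.4,0,0,0,6.5],[-1.56,-4.4,0.4,0,0,0,6.5],[-1.56,-4.4,0.4,0,0,8.5,6.5]]]' && python3 -m jog '[[[0,0,0.5,0,0,8.5,6.5],[0,0,0.5,0,0,8.5,6.5],[0,0,0.5,0,0,8.5,6.5],[0,0,0.5,0,0,8.5,6.5],[0,0,0.5,0,0,8.5,6.5],[0,0,0.5,0,0,8.5,6.5],[0,0,0.5,0,0,8.5,6.5],[0,0,0.5,0,0,8.5,6.5],[0,0,0,0,0,8.5,6.5],[0,0,0,0,0,8.5,6.5],[0,0,0,0,0,8.5,6.5],[0,0,0,0,0,8.5,6.5]]]';python3 -m jog '[[[0,0,0,0,0,8.5,6.5],[0,0,0,0,0,8.5,6.5],[0,0,0,0,0,8.5,6.5],[0,0,0,0,0,8.5,6.5],[0,0,0,0,0,6,6.5]]]'; python3 -c "
from h import *
s,r=st();print(r.T@(np.array([.588,-.340,.033])-s['position']),s['joint_positions'],np.degrees(np.arctan2(r[1,1],r[0,1])))"
```

```text
time: 4.0
position: [0.5864, -0.3412, 0.1643]
tool_rot: [0.778, 3.043, 0.001]
ft_force: [-0.5, -0.0, -0.1]
grip_width: 0.75
time: 5.2
position: [0.5866, -0.3392, 0.1242]
tool_rot: [-2.857, -1.306, -0.0]
ft_force: [0.7, 0.2, -0.1]
grip_width: 0.746
time: 5.7
position: [0.5867, -0.3391, 0.1242]
tool_rot: [-3.131, -0.252, -0.0]
ft_force: [-0.1, -1.0, -0.1]
grip_width: 0.747
t 5.7 p [ 0.5867 -0.3391  0.1242] x [0.987 0.16  0.   ] y [ 0.16  -0.987 -0.   ] z [ 0.  0. -1.] F [-0.1 -1.  -0.1] g 0.747
[0.00114588 0.00108385 0.09115444] [-0.22666251  0.63008121  1.03785203  1.51375062 -0.55231218  1.31533428
 -0.54223779] -80.80412288941817
```

```bash
python3 -m jog '[[[0.1,0.1,4,0,0,0,6.5],[0,0,3,0,0,0,6],[0,0,1.6,0,0,0,5.5],[0,0,0.5,0,0,0,5],[0,0,0,0,0,0,3.5],[0,0,0,0,0,0,3.5],[0,0,0,0,0,0,3.5],[0,0,0,0,0,0,3.5],[0,0,0,0,0,0,3.5]]]' 5; python3 -c "
from h import *
s,r=st()"
```

```text
time: 6.6
position: [0.588, -0.3405, 0.034]
tool_rot: [3.131, 0.259, 0.002]
ft_force: [-0.1, 0.6, 0.0]
grip_width: 0.407
t 6.6 p [ 0.588  -0.3405  0.034 ] x [0.986 0.164 0.001] y [ 0.164 -0.986  0.   ] z [ 0.001 -0.    -1.   ] F [-0.1  0.6  0. ] g 0.407
```

```bash
python3 - <<'E'
from h import *
D={c:img(c) for c in("scene","top")}
f=lambda c,x,y:cv2.resize(D[c]["frame"][y:y+75,x:x+100,::-1],(400,300),interpolation=cv2.INTER_CUBIC)
cv2.imwrite("pics/g1.png",np.hstack([f("top",335,155),f("scene",122,235)]))
E
```

```text
(no output)
```

View pics/g1.png

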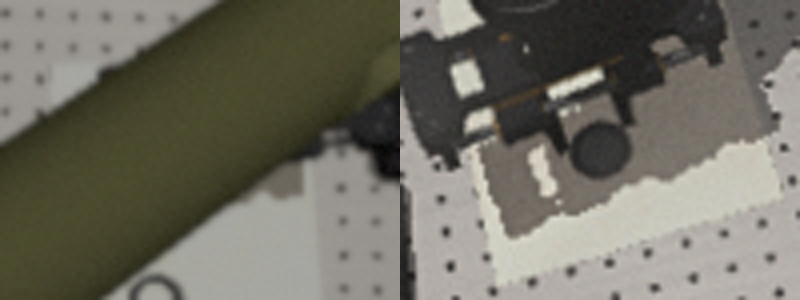

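```bash
python3 - <<'E'
from h import *
np.set_printoptions(precision=4,suppress=True)
D=img("scene")
for u in((160.7,272.5),(179,265.5),(172,272.5)):
    print(onz(D,u,.012),onz(D,u,.004))
s,r=st();print(proj(D,s["position"]+r[:,2]*.022),proj(D,s["position"]+r[:,2]*.022+r[:,0]*.0095))
cv2.imwrite("pics/g2.png",cv2.resize(D["frame"][225:300,122:222,::-1],(800,600),interpolation=cv2.INTER_LANCZOS4))
E
```

```text
[ 0.5795 -0.3688  0.012 ] [ 0.5747 -0.3698  0.004 ]
[ 0.5722 -0.3186  0.012 ] [ 0.5673 -0.3193  0.004 ]
[ 0.5878 -0.3399  0.012 ] [ 0.583  -0.3407  0.004 ]
t 6.75 p [ 0.5877 -0.3403  0.0335] x [0.986 0.164 0.   ] y [ 0.164 -0.986  0.   ] z [ 0.  0. -1.] F [-0.9  0.9 -0.4] g 0.408
[171.8967 272.6136] [173.0532 275.528 ]
```

View pics/g2.png

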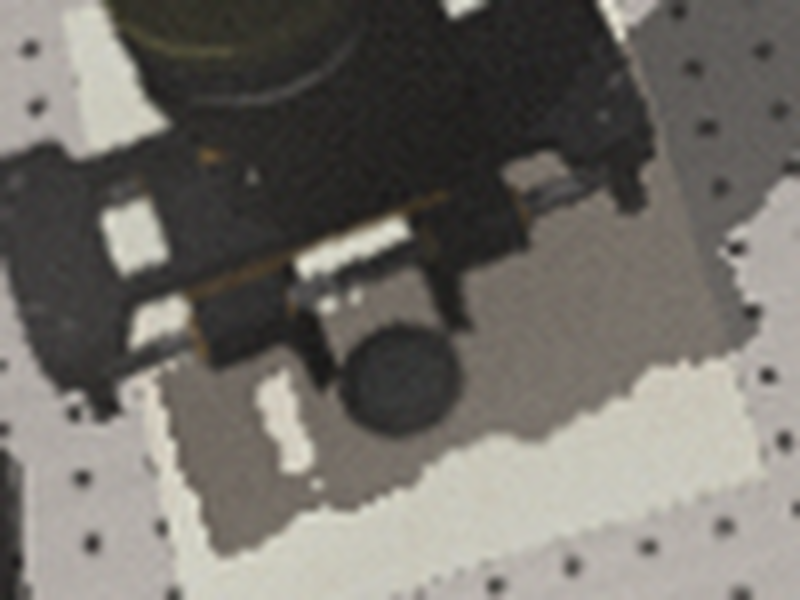

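```bash
python3 - <<'E'
from h import *
np.set_printoptions(precision=1,suppress=True)
D=img("scene");s,r=st();p=s["position"]
sc=lambda P:(proj(D,P)-[122,225])*8
for nm,o in dict(tipL=(.0095,.0177,.022),tipR=(.0095,-.0177,.022),tipLb=(.0095,.0327,.022),tipRb=(.0095,-.0327,.022),bodyfrontL=(.0375,.095,-.048),bodyfrontR=(.0375,-.095,-.048),bodybackL=(-.0375,.095,-.048)).items(): print(nm,sc(p+r@np.array(o)))
print("flange top rim", [sc(np.array([.588+a,-.34+b,.017])) for a,b in((.02,0),(-.02,0),(0,.02),(0,-.02))],"base",proj(D,(0,0,0.)))
E
```

```text
t 6.8 p [ 0.6 -0.3  0. ] x [1.  0.2 0. ] y [ 0.2 -1.   0. ] z [ 0.  0. -1.] F [-0.  -0.6 -0.1] g 0.408
tipL [357.1 424.9]
tipR [459.4 383.4]
tipLb [313.5 442.6]
tipRb [502.6 365.9]
bodyfrontL [ 98.2 488.2]
bodyfrontR [682.4 252.5]
bodybackL [ 33.1 292.6]
flange top rim [array([406.7, 426. ]), array([387.4, 321.6]), array([457.1, 358.3]), array([336.6, 388.3])] base [244.4 105. ]
```

```bash
python3 - <<'E'
from h import *
a={}
p=np.array([.2226,.6101,.2111]);r=np.array([[-.939,.343,0],[.343,.939,0],[0,0,-1]]).T
for c in("top","scene"):
    D=img(c);im=cv2.imread(f"pics/{c}0.png");u0=proj(D,p);x0=int(np.clip(u0[0]-50,0,460));y0=int(np.clip(u0[1]-40,0,345))
    k=cv2.resize(im[y0:y0+75,x0:x0+100],(400,300),interpolation=cv2.INTER_CUBIC)
    for o,col in (((0,0.051,.022),(0,0,255)),((0,-.051,.022),(0,0,255)),((.0375,.095,-.048),(0,255,0)),((.0375,-.095,-.048),(0,255,0)),((-.0375,.095,-.048),(255,255,0)),((-.0375,-.095,-.048),(255,255,0))):
        q=(proj(D,p+r@np.array(o))-[x0,y0])*4;cv2.circle(k,tuple(int(v) for v in q),4,col,1)
    a[c]=k;print(c,u0)
cv2.imwrite("pics/i0.png",np.hstack([a["top"],a["scene"]]))
E
```

```text
top [ 12.59188804 310.55278031]
scene [447.16420815  63.78973166]
```

View pics/i0.png

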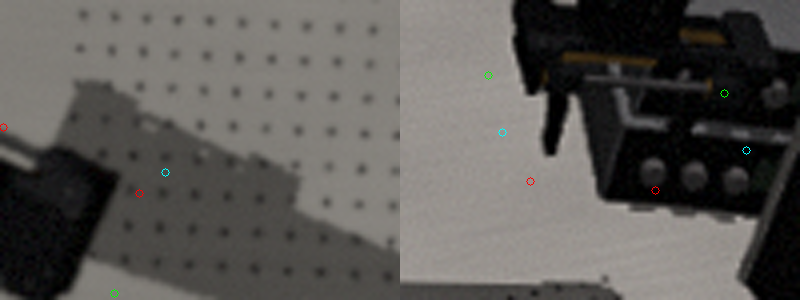

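```bash
python3 - <<'E'
from h import *
np.set_printoptions(precision=4,suppress=True)
T=img("top");S=img("scene")
p=np.array([.2226,.6101,.2111]);r=np.array([[-.939,.343,0],[.343,.939,0],[0,0,-1]]).T
def J(D,P):return np.array([(proj(D,P+e*.01)-proj(D,P))/.01 for e in np.eye(3)]).T
tip=p+r@np.array([0,-.051,.022]);bc=p+r@np.array([.0,-.095,-.048])
A=np.vstack([J(T,bc),J(S,tip)]);b=np.array([-12,1.7,5.5,-7])
x,res,*_=np.linalg.lstsq(A,b,rcond=None);print(x,A@x-b, "tool",r.T@x)
z=np.array([0,0,1.]);print("only z",A@z*.026,b)
P=np.array([.588,-.34,.012]);print(J(S,P)@z*.026,"vs -1,-7")
E
```

```text
[-0.0029  0.0165  0.0224] [ 0.1379  0.0545  0.1978 -0.0586] tool [ 0.0084  0.0145 -0.0224]
only z [-5.989   1.088   1.8964 -6.6829] [-12.    1.7   5.5  -7. ]
[-1.9381 -4.7932] vs -1,-7
```

```bash
python3 -m jog '[[[0,0,0,0,0,0,6.5],[0,0,0.3,0,0,0,6.5],[0,0,0.3,0,0,0,6.5],[0,0,0.2,0,0,0,6.5],[0,0,0,0,0,0,6.5]]]' && python3 -m jog '[[[0,0,0.3,0,0,0,6.5],[0,0,0,0,0,0,6.5]]]';  python3 -m jog '[[[0,0,0.2,0,0,0,6.5],[0,0,0,0,0,0,6.5]]]'
```

```text
time: 7.5
position: [0.5873, -0.3401, 0.0247]
tool_rot: [-3.13, -0.259, 0.001]
ft_force: [0.1, 1.1, -0.5]
grip_width: 0.724
time: 7.7
position: [0.5874, -0.3401, 0.0218]
tool_rot: [-3.13, -0.259, 0.001]
ft_force: [0.7, -0.5, -0.0]
grip_width: 0.741
time: 7.9
position: [0.5874, -0.3402, 0.02]
tool_rot: [-3.131, -0.259, 0.0]
ft_force: [0.9, 0.0, -0.3]
grip_width: 0.748
```

```bash
python3 -m jog '[[[0,0,0.3,0,0,0,6.5],[0,0,0.3,0,0,0,6.5],[0,0,0,0,0,0,6.5]]]' ;  python3 -m jog '[[[0,0,0.2,0,0,0,6.5],[0,0,0.2,0,0,0,6.5],[0,0,0,0,0,0,6.5]]]'; python3 - <<'E'
from h import *
D=img("scene");s,r=st();p=s["position"]
k=cv2.resize(D["frame"][225:300,122:222,::-1],(800,600),interpolation=cv2.INTER_LANCZOS4)
for y in(-.0325,.0325):
  for c,dz in(((0,0,255),.022),((0,255,0),0.)):
    for x in(-.0095,.0095):
      q=(proj(D,p+r@np.array([x,y,dz]))-[122,225])*8;cv2.circle(k,tuple(int(v) for v in q),4,c,2)
cv2.imwrite("pics/g3.png",k)
E
```

```text
time: 8.2
position: [0.5872, -0.34, 0.0136]
tool_rot: [-3.13, -0.259, 0.001]
ft_force: [0.4, -0.3, 0.1]
grip_width: 0.743
time: 8.5
position: [0.5874, -0.3401, 0.0099]
tool_rot: [-3.131, -0.259, 0.001]
ft_force: [-0.1, 0.1, -0.4]
grip_width: 0.747
t 8.55 p [ 0.5875 -0.3402  0.0101] x [ 0.986  0.164 -0.   ] y [ 0.164 -0.986 -0.   ] z [-0.  0. -1.] F [-0.3  0.3  0.1] g 0.745
```

View pics/g3.png

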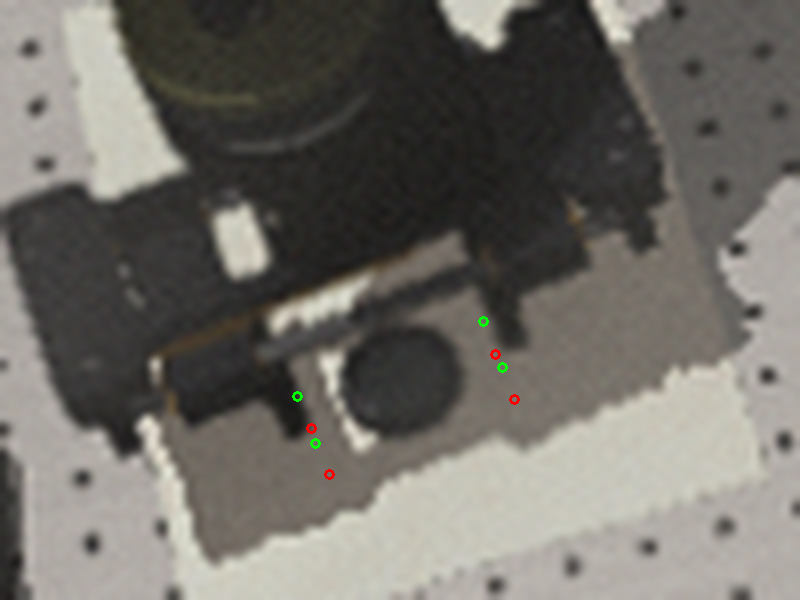

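```bash
for i in 1 2 3; do python3 -m jog '[[[0,0,0.2,0,0,0,6.5],[0,0,0.1,0,0,0,6.5]]]' | egrep 'posi|force'; done
```

```text
position: [0.5876, -0.3403, 0.0071]
ft_force: [-0.3, -0.8, -0.3]
position: [0.5875, -0.3402, 0.004]
ft_force: [-0.5, -0.2, 0.1]
position: [0.5875, -0.3402, 0.001]
ft_force: [0.2, -1.0, 0.3]
```

```bash
for i in 1 2 3 4; do python3 -m jog '[[[0,0,0.1,0,0,0,6.5],[0,0,0.1,0,0,0,6.5]]]' | egrep 'posi|force'; done
```

```text
position: [0.5876, -0.3403, -0.0008]
ft_force: [-0.5, -0.6, 0.5]
position: [0.5876, -0.3403, -0.0028]
ft_force: [-0.4, -0.2, -0.2]
position: [0.5876, -0.3403, -0.0048]
ft_force: [0.3, -0.1, 0.5]
position: [0.5876, -0.3403, -0.0068]
ft_force: [-0.2, -0.0, 0.2]
```

```bash
for i in 1 2 3 4; do python3 -m jog '[[[0,0,0.1,0,0,0,6.5],[0,0,0.1,0,0,0,6.5]]]' | egrep 'posi|force'; done; python3 - <<'E'
from h import *
D=img("scene");s,r=st();p=s["position"];print(s["joint_positions"])
k=cv2.resize(D["frame"][225:300,122:222,::-1],(800,600),interpolation=cv2.INTER_LANCZOS4)
cv2.imwrite("pics/g4.png",k)
E
```

```text
position: [0.5876, -0.3403, -0.0088]
ft_force: [0.4, -0.3, 0.2]
position: [0.5876, -0.3403, -0.0098]
ft_force: [-2.9, 3.0, 11.2]
position: [0.5876, -0.3403, -0.0098]
ft_force: [-7.1, 6.2, 21.9]
position: [0.5877, -0.3403, -0.0099]
ft_force: [-10.2, 10.2, 32.5]
t 10.8 p [ 0.5877 -0.3404 -0.0099] x [0.986 0.164 0.001] y [ 0.164 -0.986 -0.002] z [ 0.001  0.003 -1.   ] F [-8.6  9.2 27.8] g 0.746
[-0.16618929  0.75947589  0.93236002  1.61161187 -0.66569036  1.11711495
 -0.46611475]
```

View pics/g4.png

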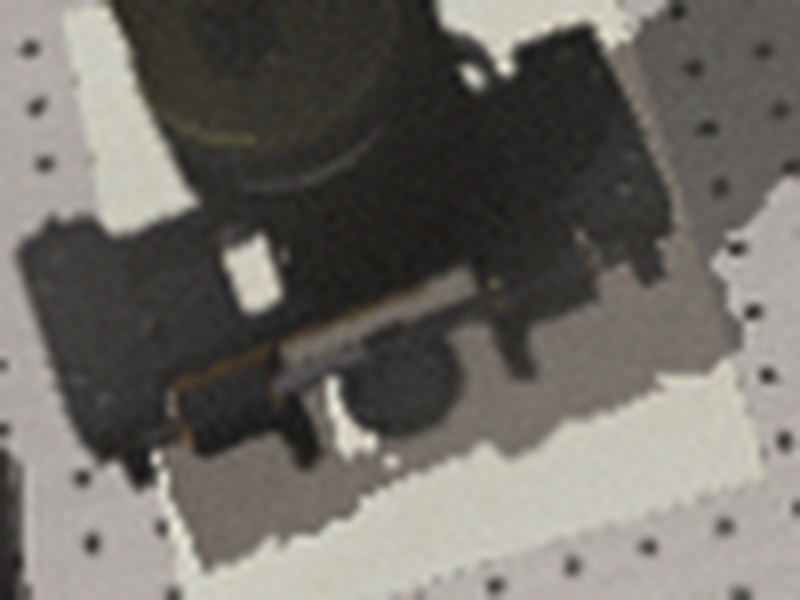

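```bash
python3 -m jog '[[[0,0,-0.8,0,0,0,6],[0,0,-0.75,0,0,0,5],[0,0,0,0,0,0,3.5],[0,0,0,0,0,0,3.5],[0,0,0,0,0,0,3.5],[0,0,0,0,0,0,3.5],[0,0,0,0,0,0,3.5]]]' 5
```

```text
time: 11.5
position: [0.5873, -0.3402, 0.0003]
tool_rot: [-3.131, -0.259, 0.001]
ft_force: [1.1, 0.4, -0.1]
grip_width: 0.46
```

```bash
python3 -m jog '[[[0,0,0,0,0,0,6],[0,0,0,0,0,-5,6],[0,0,0,0,0,-8.5,6],[0,0,0,0,0,-8.5,6],[0,0,0,0,0,-8.5,6],[0,0,0,0,0,-8.5,6],[0,0,0,0,0,-8.5,6],[0,0,0,0,0,-8.5,6],[0,0,0,0,0,-8.5,6],[0,0,0,0,0,-8.5,6],[0,0,0,0,0,-8.5,6],[0,0,0,0,0,-8.5,6]]]' 5;python3 -m jog '[[[0,0,0,0,0,0,3.5],[0,0,0,0,0,0,3.5],[0,0,0,0,0,0,3.5],[0,0,0,0,0,0,3.5],[0,0,0,0,0,0,3.5]]]' 20; python3 -c "
from h import *
s,r=st();print(np.degrees(np.arctan2(r[1,1],r[0,1])));D=img('scene');print(pt('filter_mid','scene'),pt('filter_mid','scene','trace'))"
```

```text
time: 12.7
position: [0.5873, -0.3403, 0.0006]
tool_rot: [-2.023, -2.403, 0.0]
ft_force: [0.8, 0.2, -0.8]
grip_width: 0.689
time: 13.2
position: [0.5875, -0.3403, 0.0006]
tool_rot: [-2.032, -2.396, 0.0]
ft_force: [-0.0, -0.1, 0.2]
grip_width: 0.445
t 13.2 p [ 0.5875 -0.3403  0.0006] x [-0.164  0.987 -0.   ] y [ 0.987  0.164 -0.   ] z [-0. -0. -1.] F [-0.  -0.1  0.2] g 0.445
9.413940300038115
[] [(array([320.208, 187.32 ]), 0.67)]
```

```bash
python3 -m jog '[[[0,0,-1.5,0,0,0,3.5],[0,0,-4,0,0,0,3.5],[0,0,-4,0,0,0,3.5],[0,0,-4,0,0,0,3.5],[4.35,-0.33,0,0,0,0,3.5],[4.35,-0.33,0,0,0,0,3.5],[4.35,-0.33,0,0,0,0,3.5],[4.35,-0.33,0,0,0,0,3.5],[4.35,-0.33,0,0,0,0,3.5],[4.35,-0.33,0,0,0,0,3.5],[4.35,-0.33,0,0,0,0,3.5],[4.35,-0.33,0,0,0,0,3.5]]]';python3 -m jog '[[[4.35,-0.33,0,0,0,0,3.5],[4.35,-0.33,0,0,0,0,3.5],[0,0,2,0,0,0,3.5],[0,0,0,0,0,0,3.5]]]'; python3 - <<'E'
from h import *
np.set_printoptions(precision=4,suppress=True)
a=[];s,r=st();p=s["position"]
for c,x,y in(("top",190,170),("scene",265,140)):
    D=img(c);a.append(cv2.resize(D["frame"][y:y+75,x:x+100,::-1],(400,300),interpolation=cv2.INTER_CUBIC))
    for l in("filter_mid","pocket","mouth","button_top","post_grip"):print(c,l,pt(l,c)[:2])
    print("pred flange top",proj(D,[p[0],p[1],p[2]+.0097+.0065]), "pocket",proj(D,[.484,.083,.078]))
cv2.imwrite("pics/p1.png",np.hstack(a))
E
```

```text
time: 14.55
position: [0.504, 0.0, 0.1371]
tool_rot: [2.031, 2.395, 0.003]
ft_force: [1.0, -0.3, -0.5]
grip_width: 0.444
time: 14.95
position: [0.4818, 0.084, 0.115]
tool_rot: [-2.027, -2.398, 0.003]
ft_force: [0.6, -1.3, -0.0]
grip_width: 0.448
t 14.95 p [0.4818 0.084  0.115 ] x [-0.167  0.986 -0.   ] y [ 0.986  0.167 -0.003] z [-0.002 -0.001 -1.   ] F [ 0.6 -1.3 -0. ] g 0.448
top filter_mid []
top pocket [(array([233.912, 217.308]), 0.42)]
top mouth [(array([256.704, 216.72 ]), 0.61), (array([332.304, 260.61 ]), 0.26)]
top button_top [(array([263.088, 212.31 ]), 0.46)]
top post_grip []
pred flange top [233.4691 217.0564] pocket [235.9116 219.0566]
scene filter_mid [(array([314.888, 181.608]), 0.58)]
scene pocket [(array([315.224, 186.606]), 0.75), (array([178.92 , 237.888]), 0.2)]
scene mouth [(array([297.024, 194.292]), 0.8), (array([395.976, 160.902]), 0.58)]
scene button_top [(array([286.72, 193.41]), 0.36)]
scene post_grip [(array([180.096, 235.704]), 0.6)]
pred flange top [315.3904 177.0456] pocket [314.1733 190.1841]
```

View pics/p1.png

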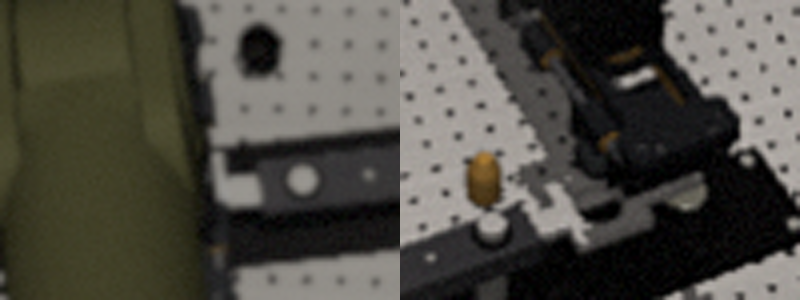

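```bash
python3 - <<'E'
from h import *
np.set_printoptions(precision=4,suppress=True)
def blob(n,c,w=14,up=8):
    g=cv2.cvtColor(cv2.imread(n),cv2.COLOR_BGR2GRAY)
    x0,y0=int(c[0])-w,int(c[1])-w;k=cv2.resize(g[y0:y0+2*w,x0:x0+2*w],None,fx=up,fy=up,interpolation=cv2.INTER_CUBIC)
    best=None
    for th in range(50,170,10):
        n_,L,S,C=cv2.connectedComponentsWithStats((k<th).astype(np.uint8))
        i=L[int((c[1]-y0)*up),int((c[0]-x0)*up)]
        if i and S[i,0]>0 and S[i,1]>0 and S[i,0]+S[i,2]<k.shape[1] and S[i,1]+S[i,3]<k.shape[0]:
            cc=(C[i]+.5)/up-.5+[x0,y0]; print("  th",th,cc,S[i,2]/up,S[i,3]/up); best=cc if best is None else best
    return best
for c,f,h in(("top",(384.5,191.7),(236.2,219.3)),("scene",(172.5,272.5),(314,192))):
    D=img(c);print(c,"filter");blob(f"pics/{c}0.png",f);print(c,"hole");blob(f"pics/{c}0.png",h)
    print("expected filter centre flange top", proj(D,[.5874,-.3402,.017]),proj(D,[.5874,-.3402,.011]), "pocket .485,.0812", proj(D,[.485,.0812,.078]),proj(D,[.485,.0812,.07]))
E
```

```text
top filter
  th 80 [384.0359 191.6147] 13.5 12.75
  th 90 [384.0143 191.6228] 13.875 13.25
  th 100 [384.0017 191.6412] 14.375 13.625
  th 110 [384.0065 191.6486] 15.0 14.375
  th 120 [383.9993 191.6467] 15.5 15.0
  th 130 [383.9884 191.6612] 16.125 15.625
  th 140 [384.0143 191.6837] 17.375 16.875
top hole
  th 50 [236.0364 218.9651] 11.0 10.625
  th 60 [236.0341 218.976 ] 11.5 11.125
  th 70 [236.0272 218.9711] 11.875 11.625
  th 80 [236.0231 218.9644] 12.125 11.875
  th 90 [236.0134 218.9591] 12.625 12.25
  th 100 [236.0014 218.9593] 13.125 12.625
  th 110 [235.9844 218.9445] 13.625 13.25
  th 120 [235.9867 218.9312] 14.125 13.75
  th 130 [235.9855 218.9282] 14.875 14.375
expected filter centre flange top [384.9007 190.9062] [384.4246 191.3176] pocket .485,.0812 [236.5853 218.7132] [236.868  219.1174]
scene filter
  th 80 [171.5838 272.3839] 15.25 14.5
  th 90 [171.7991 272.405 ] 15.625 14.875
  th 100 [171.8346 272.4191] 15.875 15.125
  th 110 [171.8686 272.4334] 16.125 15.375
  th 120 [171.9034 272.4464] 16.375 15.75
  th 130 [171.9379 272.4619] 16.625 16.125
  th 140 [171.9757 272.472 ] 17.0 16.375
  th 150 [172.0163 272.4817] 17.375 16.625
  th 160 [172.0581 272.481 ] 17.75 17.125
scene hole
  th 50 [315.5856 192.5202] 10.0 5.5
  th 60 [315.6017 192.4698] 10.25 5.875
  th 70 [315.6234 192.4053] 10.625 7.0
  th 80 [315.3364 191.5331] 11.125 9.25
  th 90 [315.2091 191.1838] 11.75 9.625
  th 100 [315.0789 190.9588] 12.375 9.875
  th 110 [314.9578 190.8067] 12.875 10.25
  th 120 [314.8399 190.7036] 13.25 10.5
  th 130 [314.7132 190.6116] 13.625 10.875
  th 140 [314.4833 190.5319] 14.125 11.25
  th 150 [314.1193 190.3977] 15.5 12.25
expected filter centre flange top [171.5002 271.4888] [171.9461 272.5909] pocket .485,.0812 [313.6734 190.6048] [313.5132 192.4068]
```

```bash
python3 -m jog '[[[-0.25,0.28,1,0,0,0,3.5],[0,0,1.2,0,0,0,3.5],[0,0,1,0,0,0,3.5],[0,0,0,0,0,0,3.5]]]';for i in 1 2; do python3 -m jog '[[[0,0,0.2,0,0,0,3.5],[0,0,0.2,0,0,0,3.5]]]'|egrep "posi|for"; done
```

```text
time: 16.05
position: [0.4849, 0.0808, 0.0814]
tool_rot: [-2.03, -2.395, 0.006]
ft_force: [-0.1, -0.3, -1.3]
grip_width: 0.442
position: [0.487, 0.0815, 0.0798]
ft_force: [0.1, 0.9, 0.0]
position: [0.4869, 0.0816, 0.0762]
ft_force: [-3.4, 0.6, 9.7]
```

```bash
python3 -m jog '[[[0,-0.15,-0.1,0,0,0,3.5],[0,0,0,0,0,0,3.5]]]'|egrep "posi|for";for i in 1 2; do python3 -m jog '[[[0,0,0.15,0,0,0,3.5],[0,0,0,0,0,0,3.5]]]'|egrep "posi|for"; done
```

```text
position: [0.4852, 0.0811, 0.0769]
ft_force: [-0.5, -0.5, -0.8]
position: [0.485, 0.081, 0.075]
ft_force: [-0.8, 0.8, -0.7]
position: [0.4851, 0.0811, 0.0735]
ft_force: [-0.2, 0.5, -0.2]
```

```bash
for i in 1 2; do python3 -m jog '[[[0,0,0.15,0,0,0,3.5],[0,0,0,0,0,0,3.5]]]'|egrep "posi|for"; done;  python3 -m jog '[[[0,0,0.05,0,0,0,3.5],[0,0,0,0,0,0,3.5]]]'|egrep "posi|for"
```

```text
position: [0.4851, 0.0811, 0.072]
ft_force: [0.2, -0.5, -0.3]
position: [0.4851, 0.0811, 0.0706]
ft_force: [-0.3, -0.2, -0.3]
position: [0.4852, 0.0811, 0.0702]
ft_force: [-0.5, 1.1, -0.4]
```

```bash
python3 -m jog '[[[0,0,0,0,0,0,4.6],[0,0,0,0,0,0,5.5],[0,0,0,0,0,0,6],[0,0,0,0,0,0,6],[0,0,-1,0,0,0,6],[0,0,-1.5,0,0,0,6],[0,0,-1.6,0,0,0,6],[-4,-0.07,0,0,0,0,3],[-4.17,-0.07,0,0,0,0,0],[0,0,0,0,0,0,0],[0,0,0,0,0,0,0],[0,0,0,0,0,0,0]]]'; python3 - <<'E'
from h import *
np.set_printoptions(precision=4,suppress=True)
a=[];s,r=st()
for c,x,y in(("top",190,170),("scene",255,140)):
    D=img(c);a.append(cv2.resize(D["frame"][y:y+75,x:x+100,::-1],(400,300),interpolation=cv2.INTER_CUBIC))
    for l in("filter_mid","pocket","button_top"):
        for u,k in pt(l,c)[:1]:print(c,l,u,k,onz(D,u,dict(filter_mid=.0775,pocket=.078,button_top=.099)[l]))
    print(proj(D,[.485,.081,.0775]))
cv2.imwrite("pics/b1.png",np.hstack(a))
E
```

```text
time: 18.85
position: [0.4973, 0.0013, 0.1116]
tool_rot: [-2.029, -2.398, -0.001]
ft_force: [0.1, 0.9, -0.1]
grip_width: 0.32
t 18.85 p [0.4973 0.0013 0.1116] x [-0.165  0.986  0.001] y [0.986 0.165 0.   ] z [ 0.     0.001 -1.   ] F [ 0.1  0.9 -0.1] g 0.32
top filter_mid [234.528 217.014] 0.52 [0.4896 0.0871 0.0775]
top pocket [234.976 218.61 ] 0.72 [0.4852 0.0856 0.078 ]
[236.6761 218.7407]
scene filter_mid [313.488 194.082] 0.6 [0.4959 0.0769 0.0775]
scene pocket [316.176 186.396] 0.74 [0.4729 0.0927 0.078 ]
scene button_top [286.496 196.98 ] 0.55 [ 0.5001 -0.0017  0.099 ]
[313.5945 190.7344]
```

View pics/b1.png

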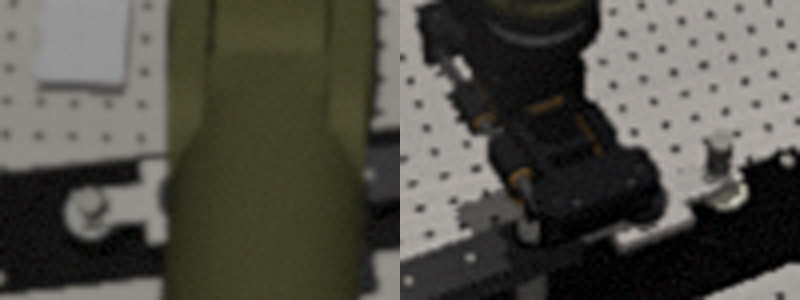

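```bash
python3 -m jog '[[[-4.5,0,0,0,0,0,0],[-4.5,0,0,0,0,0,0],[-4.5,0,0,0,0,0,0],[0,0,0,0,0,0,0]]]'; python3 - <<'E'
from h import *
np.set_printoptions(precision=4,suppress=True)
a=[];s,r=st()
for c,x,y in(("top",190,170),("scene",265,150)):
    D=img(c);a.append(cv2.resize(D["frame"][y:y+75,x:x+100,::-1],(400,300),interpolation=cv2.INTER_CUBIC))
    for l in("filter_mid","button_top"):
        for u,k in pt(l,c)[:1]:print(c,l,u,k,onz(D,u,dict(filter_mid=.0775,button_top=.099)[l]))
    for q in finder.trace("filter_mid",c)[:1]:
        v,u=np.nonzero(q["region"]);print(q["conf"],len(u),u.mean(),v.mean(),onz(D,(u.mean(),v.mean()),.085))
    print("pred flange top",proj(D,[.485,.081,.086]),"button",proj(D,[.4975,.0003,.099]))
cv2.imwrite("pics/b2.png",np.hstack(a))
E
```

```text
time: 19.65
position: [0.5193, -0.1407, 0.1119]
tool_rot: [2.04, 2.384, -0.004]
ft_force: [-0.3, 0.6, -0.3]
grip_width: 0.004
t 19.65 p [ 0.5193 -0.1407  0.1119] x [-0.155  0.988 -0.005] y [0.988 0.155 0.001] z [ 0.001 -0.005 -1.   ] F [-0.3  0.6 -0.3] g 0.004
top filter_mid [232.624 218.19 ] 0.56 [0.4862 0.0922 0.0775]
top button_top [263.704 213.78 ] 0.61 [0.4976 0.0067 0.099 ]
0.55 165 235.86666666666667 218.28484848484848 [0.4852 0.0825 0.085 ]
pred flange top [236.3723 218.3058] button [266.0973 213.8912]
scene filter_mid [286.888 195.51 ] 0.56 [0.4798 0.0059 0.0775]
scene button_top [290.584 194.292] 0.6 [0.4946 0.0114 0.099 ]
0.57 151 314.52317880794703 189.1456953642384 [0.486  0.0829 0.085 ]
pred flange top [313.7658 188.8012] button [286.9183 196.0697]
```

View pics/b2.png

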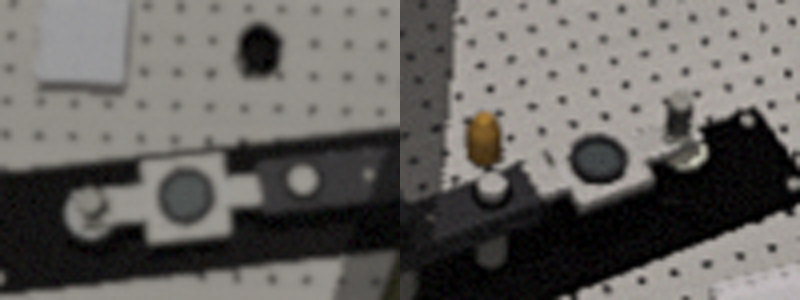

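```bash
python3 -m jog '[[[4.5,0,0,0,0,0,0],[4.5,0,0,0,0,0,0],[4.45,-0.05,0,0,0,0,0],[0,0,0.9,0,0,0,0],[0,0,0.9,0,0,0,0],[0,0,0,0,0,0,0]]]'; python3 -m jog '[[[0,0,0.4,0,0,0,0],[0,0,0.3,0,0,0,0],[0,0,0.2,0,0,0,0],[0,0,0.2,0,0,0,0],[0,0,0,0,0,0,0]]]'
```

```text
time: 20.65
position: [0.4958, -0.0011, 0.092]
tool_rot: [-2.031, -2.396, 0.003]
ft_force: [-0.1, -0.2, -0.8]
grip_width: 0.001
time: 21.15
position: [0.4973, -0.0014, 0.083]
tool_rot: [2.032, 2.395, -0.0]
ft_force: [-1.4, -2.5, 6.3]
grip_width: 0.006
```

```bash
python3 -m jog '[[[0,0,0,0,0,0,0],[0,0,0,0,0,0,0],[0,0,-2,0,0,0,0],[0,0,-3,0,0,0,0],[-4.5,0,0,0,0,0,0],[-4.5,0,0,0,0,0,0],[0,0,0,0,0,0,2]]]'; python3 - <<'E'
from h import *
np.set_printoptions(precision=4,suppress=True)
a=[];s,r=st()
for c,x,y in(("top",180,170),("scene",265,150)):
    D=img(c);a.append(cv2.resize(D["frame"][y:y+75,x:x+100,::-1],(400,300),interpolation=cv2.INTER_CUBIC))
    for l in("post_grip","pocket","filter_mid"):
        for u,k in pt(l,c)[:1]:print(c,l,u,k,onz(D,u,dict(filter_mid=.0775,post_grip=.099,pocket=.078)[l]))
    for q in finder.trace("filter_mid",c)[:1]:
        v,u=np.nonzero(q["region"]);print(q["conf"],len(u),u.mean(),v.mean(),onz(D,(u.mean(),v.mean()),.085))
cv2.imwrite("pics/c1.png",np.hstack(a))
E
```

```text
time: 21.85
position: [0.5118, -0.0963, 0.1329]
tool_rot: [2.04, 2.385, -0.002]
ft_force: [0.5, -0.0, -0.1]
grip_width: 0.04
t 21.85 p [ 0.5118 -0.0963  0.1329] x [-0.155  0.988 -0.004] y [0.988 0.155 0.001] z [ 0.002 -0.003 -1.   ] F [ 0.5 -0.  -0.1] g 0.04
top post_grip [207.984 221.802] 0.44 [0.4715 0.1556 0.099 ]
top pocket [226.912 219.702] 0.87 [0.4815 0.1075 0.078 ]
top filter_mid [227.808 218.61 ] 0.6 [0.4846 0.1053 0.0775]
0.62 149 230.03355704697987 218.8255033557047 [0.4832 0.0983 0.085 ]
scene post_grip [339.08 174.09] 0.47 [0.4654 0.1612 0.099 ]
scene pocket [319.424 187.782] 0.64 [0.4802 0.0997 0.078 ]
scene filter_mid [211.512 199.71 ] 0.67 [ 0.4346 -0.1943  0.0775]
```

View pics/c1.png

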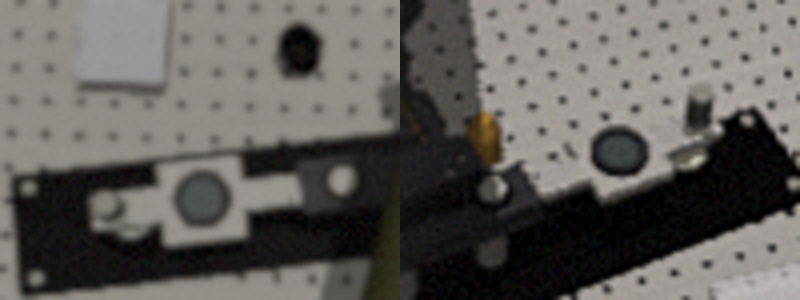

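```bash
python3 -m jog '[[[0,0,0,0,0,-8.5,3.6],[0,0,0,0,0,-8.5,3.6],[0,0,0,0,0,-8.5,3.6],[0,0,0,0,0,-8.5,3.6],[0,0,0,0,0,-8.5,3.6],[0,0,0,0,0,-8.5,3.6],[0,0,0,0,0,-8.5,3.6],[0,0,0,0,0,-8.5,3.6],[0,0,0,0,0,-8.5,3.6],[0,0,0,0,0,-8.5,3.6],[0,0,0,0,0,-4.5,3.6],[0,0,0,0,0,0,3.6]]]' 30;python3 -c "
from h import *
s,r=st();print(r.T@(np.array([.4733,.1571,.1333])-s['position']),s['joint_positions'])"
```

```text
time: 23.55
position: [0.5117, -0.0887, 0.1323]
tool_rot: [-0.246, 3.132, 0.0]
ft_force: [0.3, 0.7, -0.5]
grip_width: 0.41
t 23.55 p [ 0.5117 -0.0887  0.1323] x [-0.988 -0.156 -0.   ] y [-0.156  0.988  0.   ] z [ 0.  0. -1.] F [ 0.3  0.7 -0.5] g 0.41
[-0.00056806  0.24880032 -0.00098687] [-0.40109014  0.10165116  0.55560714  1.89427296 -0.05861041  1.16143628
  1.90338457]
```

```bash
python3 -m jog '[[[0,4.15,0,0,0,0,3.6],[0,4.15,0,0,0,0,3.6],[0,4.15,0,0,0,0,3.6],[0,4.15,0,0,0,0,3.6],[0,4.15,0,0,0,0,3.6],[0,4.1,0,0,0,0,3.6],[0,0,0,0,0,0,3.6],[0,0,0,0,0,0,3.6],[0,0,0,0,0,0,3.6]]]';python3 -c "
from h import *
s,r=st();print(r.T@(np.array([.4733,.1571,.0733])-s['position']))
D=img('top');print(pt('post_grip','top'),pt('pull_post','top','trace'));D=img('scene');print(pt('post_grip','scene'),pt('filter_mid','scene','trace'))"
```

```text
time: 24.45
position: [0.4732, 0.1551, 0.1322]
tool_rot: [-0.242, 3.132, -0.001]
ft_force: [0.2, -0.6, 0.1]
grip_width: 0.416
t 24.45 p [0.4732 0.1551 0.1322] x [-0.988 -0.153  0.   ] y [-0.153  0.988 -0.001] z [ 0.    -0.001 -1.   ] F [ 0.2 -0.6  0.1] g 0.416
[-0.0004173   0.0020005   0.05893353]
[] []
[(array([343.28 , 172.998]), 0.49)] []
```

```bash
python3 -m jog '[[[0,0.1,1.5,0,0,0,3.6],[0,0,1.2,0,0,0,3.6],[0,0,0.4,0,0,0,3.6],[0,0,0,0,0,0,3.6]]]'|egrep "posi|for";python3 -m jog '[[[0,0,0.4,0,0,0,3.6],[0,0,0,0,0,0,3.6]]]'|egrep "posi|for"
```

```text
position: [0.4722, 0.1569, 0.1004]
ft_force: [-0.4, -1.1, 0.5]
position: [0.4728, 0.1574, 0.0972]
ft_force: [-1.0, -0.4, -0.5]
```

```bash
python3 -m jog '[[[0,0,0.8,0,0,0,3.6],[0,0,0.8,0,0,0,3.6],[0,0,0.7,0,0,0,3.6],[0,0,0,0,0,0,3.6]]]'|egrep "posi|for";python3 -m jog '[[[0,0,0,0,0,0,2.5],[0,0,0,0,0,0,1],[0,0,0,0,0,0,1],[0,0,0,0,0,0,1],[0,0,0,0,0,0,1],[0,0,0,0,0,0,1]]]' 30
```

```text
position: [0.4717, 0.157, 0.0728]
ft_force: [0.0, 0.8, 0.3]
time: 26.35
position: [0.473, 0.1577, 0.0746]
tool_rot: [-0.245, 3.131, 0.001]
ft_force: [-0.4, 0.2, 1.4]
grip_width: 0.188
```

```bash
python3 -m jog '[[[0,0.4,0,0,0,0,1],[0,0.7,0,0,0,0,1],[0,0.7,0,0,0,0,1],[0,0.7,0,0,0,0,1],[0,0.7,0,0,0,0,1],[0,0.7,0,0,0,0,1],[0,0.7,0,0,0,0,1],[0,0.5,0,0,0,0,1],[0,0.24,0,0,0,0,1],[0,0,0,0,0,0,1],[0,0,0,0,0,0,1]]]' 30; python3 - <<'E'
from h import *
np.set_printoptions(precision=4,suppress=True)
a=[];s,r=st()
for c,x,y in(("top",190,180),("scene",285,160)):
    D=img(c);a.append(cv2.resize(D["frame"][y:y+60,x:x+80,::-1],(400,300),interpolation=cv2.INTER_CUBIC));save(D,f"pics/{c}9.png")
    for l in("long_line","mouth","pocket","filter_mid"):
        for u,k in pt(l,c)[:2]:print(c,l,u,k,onz(D,u,.0775))
    for q in finder.trace("filter_mid",c)[:1]:
        v,u=np.nonzero(q["region"]);print(q["conf"],len(u),u.mean(),v.mean(),onz(D,(u.mean(),v.mean()),.085))
cv2.imwrite("pics/d1.png",np.hstack(a))
E
```

```text
time: 27.45
position: [0.4653, 0.2101, 0.0745]
tool_rot: [-0.245, 3.13, -0.001]
ft_force: [3.6, -4.0, 3.2]
grip_width: 0.184
t 27.45 p [0.4653 0.2101 0.0745] x [-0.988 -0.156 -0.002] y [-0.156  0.988 -0.001] z [ 0.002 -0.    -1.   ] F [ 3.6 -4.   3.2] g 0.184
top long_line [254.8  220.08] 0.85 [0.4828 0.0313 0.0775]
top mouth [253.512 216.216] 0.73 [0.4933 0.0353 0.0775]
top pocket [210.28  221.508] 0.83 [0.4752 0.153  0.0775]
top filter_mid [332.024 262.794] 0.53 [ 0.3728 -0.1807  0.0775]
scene long_line [293.776 201.39 ] 0.86 [0.5043 0.0178 0.0775]
scene mouth [295.288 193.998] 0.66 [0.4814 0.0294 0.0775]
scene mouth [352.912 231.   ] 0.53 [0.6396 0.1352 0.0775]
scene pocket [335.72  182.784] 0.73 [0.476  0.1494 0.0775]
scene pocket [298.424 195.804] 0.4 [0.4898 0.0357 0.0775]
scene filter_mid [336.672 184.296] 0.54 [0.4818 0.15   0.0775]
scene filter_mid [357.28 168.  ] 0.36 [0.4424 0.2283 0.0775]
```

```bash
python3 - <<'E'
import cv2,numpy as np
a=cv2.imread("pics/top9.png");b=cv2.imread("pics/scene9.png")
f=lambda i,x,y,w,h:cv2.resize(i[y:y+h,x:x+w],(400,300),interpolation=cv2.INTER_CUBIC)
cv2.imwrite("pics/d2.png",np.vstack([np.hstack([f(a,232,205,40,30),f(b,278,180,40,30)]),np.hstack([f(a,180,180,100,75),f(b,275,145,100,75)])]))
E
```

```text
(no output)
```

View pics/d2.png

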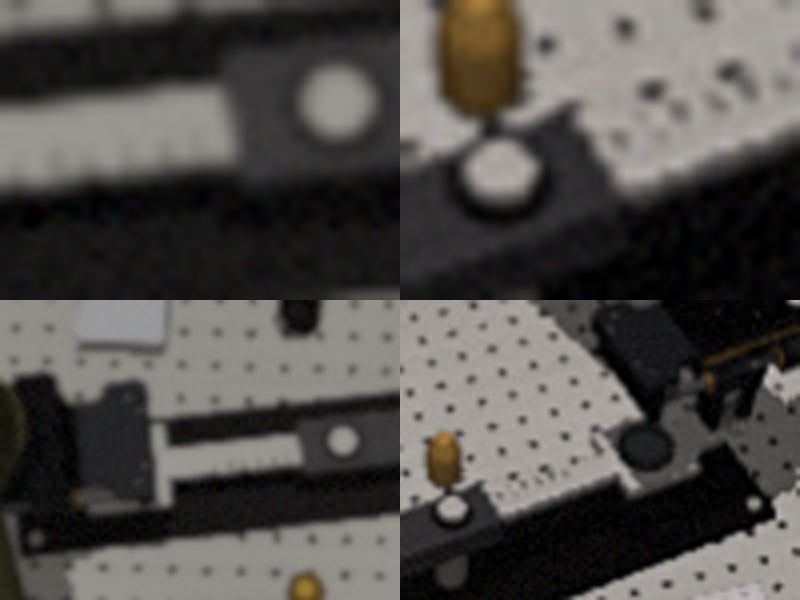

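```bash
python3 - <<'E'
from h import *
D=img("top");g=cv2.cvtColor(D["frame"],cv2.COLOR_RGB2GRAY).astype(np.float32)
d=np.array([-.155,.988,0]);n=np.array([.988,.155,0]);o=np.array([.485,.081,.078]);res=np.array([-.65,.55])
S=np.arange(-70,-20,1.)
def prof(l,z):
    q=np.array([proj(D,o+d*s/1000+n*l/1000+[0,0,z-.078])+res for s in S],np.float32)
    return cv2.remap(g,q[:,:1],q[:,1:],cv2.INTER_CUBIC)[:,0].astype(int)
print("s   ",*[f"{int(s):4d}" for s in S])
for l,z in((-14,.085),(-12,.085),(12,.085),(14,.085),(-8,.078),(-6,.078),(-4,.078),(-2,.078),(0,.078),(2,.078),(4,.078),(6,.078),(8,.078)): print(f"{l:4d}",*[f"{v:4d}" for v in prof(l,z)])
E
```

```text
s     -70  -69  -68  -67  -66  -65  -64  -63  -62  -61  -60  -59  -58  -57  -56  -55  -54  -53  -52  -51  -50  -49  -48  -47  -46  -45  -44  -43  -42  -41  -40  -39  -38  -37  -36  -35  -34  -33  -32  -31  -30  -29  -28  -27  -26  -25  -24  -23  -22  -21
 -14   55   55   54   54   54   53   53   52   52   52   53   54   56   57   56   53   51   50   49   49   48   48   46   45   41   39   35   33   31   32   32   33   33   34   34   33   35   35   36   36   36   36   38   38   40   38   38   37   36   35
 -12   57   59   59   59   59   58   57   57   57   57   58   58   58   58   58   56   57   61   66   72   75   78   79   78   77   74   71   68   67   65   67   66   68   67   67   65   66   66   68   69   71   72   73   73   72   71   69   68   66   67
  12   51   53   55   56   55   55   56   56   56   56   56   56   56   56   55   54   54   54   54   53   53   52   51   49   49   49   52   53   54   55   57   59   63   64   65   67   65   66   62   61   59   58   58   58   57   58   56   56   55   54
  14   52   55   56   55   52   51   53   56   57   56   55   55   56   56   57 
[... 1769 characters left out ...]
   56   56   58   62   66   74   88  100  115  128  136  144  148  148  149  149  149  149  148  149  149  150  150  149  148  148  149  150  150  150  150  150  150  149  149  150  150  149
   6   63   51   47   48   48   50   53   54   56   57   57   57   58   58   59   61   61   69   80   93  110  123  132  142  146  148  150  150  150  151  151  150  150  150  150  149  149  148  148  148  147  147  147  148  148  148  148  148  148  148
   8   59   51   49   49   49   51   53   53   53   54   56   57   58   58   59   59   59   65   76   89  105  119  128  138  141  143  145  145  145  145  145  146  146  146  145  144  143  142  141  139  139  139  140  140  141  141  142  143  143  144
```

```bash
python3 - <<'E'
from h import *
D=img("top");d=np.array([-.155,.988,0]);n=np.array([.988,.155,0]);o=np.array([.485,.081,.078]);res=np.array([-.65,.55])
S=np.arange(-60,-15,1.)
for nm in("top0","top9"):
  g=cv2.cvtColor(cv2.imread(f"pics/{nm}.png"),cv2.COLOR_BGR2GRAY).astype(np.float32)
  for l in(-6,-2,2,6):
    q=np.array([proj(D,o+d*s/1000+n*l/1000)+res for s in S],np.float32)
    v=cv2.remap(g,q[:,:1],q[:,1:],cv2.INTER_CUBIC)[:,0]
    print(nm,l,"edge100 at",round(np.interp(100,v[:16],S[:16]),2),v[:26].astype(int))
s,r=st()
E
```

```text
top0 -6 edge100 at -51.25 [ 53  53  52  53  54  56  65  75  88 103 115 125 133 134 135 138 139 141
 141 140 139 138 138 137 136 136]
top0 -2 edge100 at -51.43 [ 52  51  51  53  55  60  69  79  91 106 116 127 133 136 139 140 139 140
 140 141 140 140 141 141 142 142]
top0 2 edge100 at -51.03 [ 49  50  51  52  52  58  65  74  89 100 112 124 130 136 140 140 141 140
 140 140 141 141 142 142 142 142]
top0 6 edge100 at -50.15 [ 51  49  49  49  51  53  53  60  71  85 102 115 124 133 136 138 140 141
 140 140 139 139 140 141 141 141]
top9 -6 edge100 at -51.83 [ 59  58  55  55  56  60  71  83  97 113 125 135 143 144 143 142 140 138
 137 136 138 141 143 143 140 136]
top9 -2 edge100 at -51.86 [ 58  57  56  57  58  62  72  83  97 114 126 138 144 146 148 147 146 144
 142 141 143 146 148 148 147 146]
top9 2 edge100 at -51.55 [ 57  56  57  57  59  65  72  79  94 106 120 133 140 146 150 150 150 149
 149 149 149 149 148 148 148 148]
top9 6 edge100 at -50.59 [ 57  57  56  55  55  58  62  71  82  93 109 122 133 143 146 147 149 150
 150 151 151 151 150 150 150 149]
t 28.15 p [0.4653 0.2101 0.0745] x [-0.988 -0.156 -0.002] y [-0.156  0.988 -0.001] z [ 0.002 -0.    -1.   ] F [ 2.6 -4.   1.7] g 0.186
```

```bash
python3 -m jog '[[[0,0.15,0,0,0,0,1],[0,0,0,0,0,0,1],[0,0,0,0,0,0,1]]]' 30; python3 - <<'E'
from h import *
D=img("top");d=np.array([-.155,.988,0]);n=np.array([.988,.155,0]);o=np.array([.485,.081,.078]);res=np.array([-.65,.55])
S=np.arange(-60,-15,1.)
g=cv2.cvtColor(D["frame"],cv2.COLOR_RGB2GRAY).astype(np.float32)
for l in(-6,-4,-2,2,6):
    q=np.array([proj(D,o+d*s/1000+n*l/1000)+res for s in S],np.float32)
    v=cv2.remap(g,q[:,:1],q[:,1:],cv2.INTER_CUBIC)[:,0]
    print(l,"edge100 at",round(np.interp(100,v[:16],S[:16]),2),v.astype(int))
print(pt("long_line","top"))
s,r=st()
D=img("scene")
for q in finder.trace("filter_mid","scene")[:2]:
    v,u=np.nonzero(q["region"]);print(q["conf"],len(u),onz(D,(u.mean(),v.mean()),.085))
print("pocket now",o+d*.071)
E
```

```text
time: 28.45
position: [0.4652, 0.211, 0.0745]
tool_rot: [-0.245, 3.131, -0.002]
ft_force: [2.6, -5.5, 2.8]
grip_width: 0.184
-6 edge100 at -51.56 [ 58  57  55  56  58  62  71  81  93 108 121 132 140 143 143 143 140 136
 131 127 129 135 141 144 144 142 138 134 130 129 129 131 135 138 138 136
 133 131 129 132 137 144 148 150 149]
-4 edge100 at -51.6 [ 59  58  58  60  60  63  71  80  93 109 122 134 142 145 147 146 143 140
 137 135 137 141 146 148 148 146 144 141 139 139 139 141 144 145 145 143
 139 134 132 134 140 146 150 151 150]
-2 edge100 at -51.44 [ 59  59  59  60  60  63  71  79  91 106 118 131 140 143 147 147 145 143
 141 140 142 144 147 149 150 149 148 147 145 145 144 145 146 147 146 145
 142 137 135 136 142 147 149 149 148]
2 edge100 at -50.96 [ 58  58  59  60  60  64  68  74  87  99 113 128 136 144 149 149 150 150
 149 149 148 148 148 148 149 149 150 151 150 150 149 149 149 149 149 148
 149 149 149 148 148 148 149 150 150]
6 edge100 at -50.55 [ 57  57  57  55  55  57  59  68  79  92 109 122 132 142 146 148 150 151
 151 151 151 150 150 150 150 150 149 148 148 148 147 147 148 148 148 148
 148 148 148 149 149 149 150 150 151]
[(array([252.896, 218.19 ]), 0.92)]
t 28.55 p [0.4652 0.211  0.0745] x [-0.988 -0.155 -0.001] y [-0.155  0.988 -0.001] z [ 0.002 -0.001 -1.   ] F [ 2.3 -4.6  2.7] g 0.186
0.68 139 [0.47524822 0.14900306 0.085     ]
pocket now [0.473995 0.151148 0.078   ]
```

```bash
python3 -m jog '[[[0,0.15,0,0,0,0,1],[0,0,0,0,0,0,1],[0,0,0,0,0,0,1]]]' 30; python3 - <<'E'
from h import *
D=img("top");d=np.array([-.155,.988,0]);n=np.array([.988,.155,0]);o=np.array([.485,.081,.078]);res=np.array([-.65,.55])
S=np.arange(-60,-15,1.)
g=cv2.cvtColor(D["frame"],cv2.COLOR_RGB2GRAY).astype(np.float32)
for l in(-6,-2,2,6):
    q=np.array([proj(D,o+d*s/1000+n*l/1000)+res for s in S],np.float32)
    v=cv2.remap(g,q[:,:1],q[:,1:],cv2.INTER_CUBIC)[:,0]
    print(l,"edge100 at",round(np.interp(100,v[:16],S[:16]),2),v.astype(int))
st()
E
```

```text
time: 28.95
position: [0.4649, 0.2123, 0.0745]
tool_rot: [-0.244, 3.131, -0.002]
ft_force: [4.1, -5.5, 2.4]
grip_width: 0.183
-6 edge100 at -49.43 [ 59  59  59  58  57  57  59  62  68  79  91 106 120 130 138 142 141 139
 137 134 134 137 141 144 145 145 143 140 136 133 130 132 134 139 141 143
 142 142 139 136 132 129 129 134 139]
-2 edge100 at -49.39 [ 58  57  56  55  55  57  58  60  67  78  89 106 122 135 146 148 148 148
 146 145 143 143 143 145 147 148 148 148 147 146 145 146 148 149 150 150
 148 146 144 139 134 132 135 140 145]
2 edge100 at -49.82 [ 55  57  59  59  58  59  58  60  70  81  96 115 127 140 147 149 151 151
 150 150 149 149 149 149 149 149 149 148 148 148 149 150 151 151 150 150
 149 148 148 149 149 149 148 148 148]
6 edge100 at -50.19 [ 55  54  54  54  54  55  55  61  71  84 103 119 132 144 147 148 149 149
 149 150 151 152 152 151 151 150 150 149 147 147 146 147 147 147 147 148
 149 151 151 150 149 149 149 149 149]
t 29.0 p [0.4649 0.2124 0.0745] x [-0.988 -0.155 -0.001] y [-0.155  0.988 -0.001] z [ 0.002 -0.001 -1.   ] F [ 2.5 -5.9  2.3] g 0.186
```

```bash
python3 -c "
from bench import close_job
print(close_job())"
```

```text
the job is handed in; nothing more can be done
None
```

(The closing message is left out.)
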